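Set the hall candle in its lamp and switch it on

TASK

On the hall console, take the taller of the two red electric candles out of the wooden rest and lower its tapered plug into the brass socket of the wooden lamp base, letting go only once the candle is upright and fully home with its collar on the socket rim. Then slide the lamp's black switch grip all the way to its end stop, away from the socket. Leave the short candle in the rest and everything else on the console where it stands.

Things in the scene. Friction and masses are not known exactly. Their poses are not given: they have to be found in the camera images.
- tall_candle: tall red electric candle upright in a hole of the rest, 166 mm long. Origin: centre of the plug's lower tip, z up along the candle. Brass plug: round, tapered, 34 mm long, 15 mm wide at the tip, 23 mm under the collar. Collar: brass disc 42 mm wide, 34 to 39 mm from the tip. Smooth red candle 27 mm wide from 39 to 145 mm, then a white flame-shaped tip 12 mm wide to 166 mm. About 0.12 kg
- tall_candle_collar (a point): centre of the underside of the tall candle's collar, on its axis, 34 mm above the plug's tip; it meets the socket's rim when fully home
- short_candle: short red electric candle in the other hole of the rest, the same plug, collar and thickness, but 100 mm long overall; stays there. Origin: centre of the plug's tip, z up
- rest: fixed wooden block, 80 mm (x) by 200 mm (y) by 45 mm high, with two upright holes 26 mm wide, 55 mm either side of its centre along y; each candle's collar lies on its top. Origin: centre of its underside
- lamp: fixed wooden lamp base, 100 mm (x) by 270 mm (y) by 30 mm high. Origin: centre of its underside. The socket stands on it at y = -95 mm; the switch track runs along y at x = 0, at the other end
- socket_mouth (a point): centre of the round mouth of the brass socket, 72 mm above the table, on the lamp base's x = 0, y = -95 mm; axes as the lamp base. The socket is a brass cup 35 mm across outside at the rim, walls 4 mm; its hole tapers from 27 mm at the mouth to 19 mm, 38 mm deep
- switch (a joint): the switch grip's travel in m along the lamp base's +y, away from the socket: 0 nearest the socket, 0.070 at the end stop. It moves stiffly (2 N) and stays where it is left
- switch_top (a point): centre of the top face of the black switch grip, 68 mm above the table. The grip is an upright block 28 mm (lamp's x) by 22 mm (lamp's y, along the travel) by 36 mm high, above the 30 mm base
- key_bowl: white ceramic bowl, 84 mm across, 40 mm high; leave alone. Origin: centre of its underside
- pillar_candle: thick plain red candle, 64 mm across, 70 mm high, standing; leave alone. Origin: centre of its underside
Not all that is in view belongs to the job. What is shaped like the tall_candle but blue or purple is not meant.

How it is judged:
By the outcome, as a careful person would: the job done as asked, in the order asked, and still so for the second after the job is handed in, with the robot touching nothing.
It also fails if it takes over 51 s, if anything falls off the work surface, if the arm or the gripper's body presses on something with over 40 N, if the wrist force passes 120 N, or if a joint passes its speed limit or range.

ROBOT

A 6-joint arm with a two-finger parallel gripper is mounted at the origin on the work surface. World frame = base frame: x ahead of the robot, y to its left, z up, the work surface at z = 0. Lengths are in mm, angles in degrees, forces in N, time in s.
With the tool pointing down it reaches from about 400 to 925 mm from the base axis. Payload 3.4 kg.
Tool frame: the origin (TCP) lies midway between the tips of the shut fingers; the grasp point (between the pads) lies 19 mm behind it; z points along the fingers, y is the direction in which the jaws open and shut (so a half turn about z gives the same grasp; the last joint's range is limited). The gripper opens to 85 mm and grips with 20 to 120 N. Pads are 22 mm wide; open, the fingers measure 114 mm over their backs; the gripper's body (76 mm by 85 mm) begins 54 mm behind the grasp point. The pads swing forward as they close: fully open they stand 13 mm farther back than shut.
Start: joints at [61.965, 17.578, 86.31, -0, 76.112, -4.211], TCP at [232.278, 526.002, 201.805] pointing down, gripper open.
Joint ranges: [-179.03, 179.03], [-60, 130.46], [8.19, 133.38], [-81.62, 261.62], [5.75, 156.47], [-153.77, 153.77]. Speed limits (degrees/s): [147.25, 147.25, 180, 180, 180, 180].

INTERFACE

Orientations are given as [roll, pitch, yaw] about the fixed x, y, z axes, in that order (R = Rz(yaw) Ry(pitch) Rx(roll)).
In Python, from workcell import env gives the robot as it stands. Calls block until the motion is done:
- env.goto(position, orientation): joint-space move of the TCP to a pose.
- env.movel(position, frame=None, max_speed=150): straight line of the TCP; frame=None keeps the orientation; max_speed is the mean speed in mm/s.
- env.goto_joints(angles): joint-space move.
- env.release() and env.grasp(): open the fingers fully, or close them until they stop; the grip force is fixed at half the most.
- env.dwell(seconds).
- env.ik(position, orientation): joint angles nearest the present ones, or None.
- env.grab_frame(name): name is "side" or "top"; returns the picture (420x560x3 uint8, red, green, blue); there is no depth.
- env.camera_info(name): a dict with "fx", "fy", "cx", "cy" (pixels), "k1" (the pictures are not rectified: a ray, as slopes to the right and down, at radius r is drawn at 1 + k1 r^2 times it, then the intrinsics apply), "eye" and "rotation" of the camera in the world. Camera axes: x right, y up, looking along -z (the intrinsics and any distortion apply to the point x, -y, -z); pixel columns grow to the right and rows downward; lengths in mm; the calibration is good to about 2 mm. A picture is of the moment at which its call begins. camera_info takes no time and is no camera call.
A pose or a line that the arm cannot do raises env.IKError and nothing moves.
- env.sign_off(): hands the job in, once; it reports no verdict.
Readings, each from a call of its own:
- env.get_time(): time.
- env.get_qpos(): joint angles.
- env.get_qvel(): joint speeds.
- env.get_joint_torque(): joint torques, N m.
- env.get_position(): TCP position.
- env.get_orientation(): TCP orientation.
- env.get_force(): force on the tool from outside, world axes, zero at the start.
- env.get_wrist_torque(): the same for the moment, N m.
- env.get_grip_width(): opening from 0.0 (shut) to 1.0 (fully open).
Only numpy, scipy, OpenCV 4.12 (cv2) and the standard library are available. Lean on these libraries where they do the work, as an engineer would, in place of code of your own. Each camera call takes 0.05 s, during which the arm holds its last target. There are 200 camera calls.

## Working session

There is one attempt and no reset: what is moved stays moved. The work goes in short steps, each a Python script; the robot and the scene stay as the last script left them, time stands still between calls to the robot, and variables do not carry over. Pictures are saved under pics/ and viewed, on a budget of 10 in all, crops included, one or two more only if the job needs it, and the job is handed in when it is done.

```bash
mkdir -p pics
cat > h.py <<'E'
from workcell import env
import numpy as np, cv2
def save(img,n): cv2.imwrite('pics/'+n,cv2.cvtColor(img,cv2.COLOR_RGB2BGR))
def proj(n,P):
    c=env.camera_info(n); p=(np.atleast_2d(P)-c['eye'])@np.array(c['rotation'])
    s=np.c_[p[:,0]/-p[:,2],-p[:,1]/-p[:,2]]; s=s*(1+c['k1']*(s**2).sum(1,keepdims=True))
    return s*[c['fx'],c['fy']]+[c['cx'],c['cy']]
def ray(n,uv):
    c=env.camera_info(n); d=(np.array(uv,float)-[c['cx'],c['cy']])/[c['fx'],c['fy']]; s=d.copy()
    for _ in range(30): s=d/(1+c['k1']*(s@s))
    return np.array(c['eye'],float),np.array(c['rotation'])@[s[0],-s[1],-1]
def at_z(n,uv,z):
    e,d=ray(n,uv); return e+d*(z-e[2])/d[2]
def tri(a,b):
    A=0;B=0
    for n,uv in (('side',a),('top',b)):
        e,d=ray(n,uv); d/=np.linalg.norm(d); M=np.eye(3)-np.outer(d,d); A=A+M;B=B+M@e
    return np.linalg.solve(A,B)
E
python3 - <<'E'
from h import *
for n in('side','top'):
    save(env.grab_frame(n),n+'0.png'); print(env.camera_info(n))
print(env.get_time(),env.get_orientation())
E
```

```text
{'fx': 467.79778328888585, 'fy': 467.79778328888585, 'cx': 272.03034035820946, 'cy': 210.66358797175334, 'k1': -0.13318816138567835, 'eye': array([ 164.94065494, -521.16506742,  702.71731798]), 'rotation': array([ 44.95246912,  -0.33192256, -35.04965584])}
{'fx': 394.19346766039223, 'fy': 394.19346766039223, 'cx': 274.7017573401289, 'cy': 206.10189894146248, 'k1': -0.02945103067558262, 'eye': array([480.67946791,  -1.37648415, 849.36712924]), 'rotation': array([  3.56288295,  -1.33319276, -88.52879295])}
0.1 [-1.79892785e+02 -9.91794375e-03  1.56176174e+02]
```

View pics/side0.png

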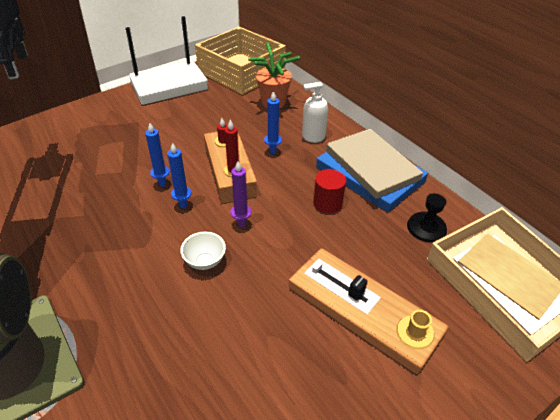

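View pics/top0.png

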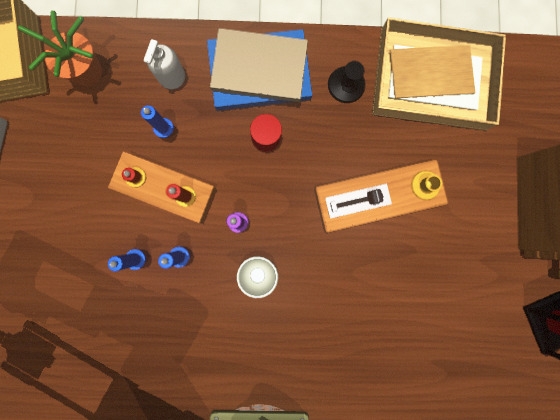

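Side view: the rest is at about (230,165), with red candles at (232,148) and (222,130). The purple one is at (239,195), the blue ones at (156,155), (178,175) and (273,125), and the pillar at (329,191). The lamp has its socket at (420,325) and its grip at (357,288). Top view: reds at (176,192) and (130,176), socket (430,184), grip (375,197). Close crop next.

Run:
```python
s=open('h.py').read()
s=s.replace("import numpy as np, cv2","import numpy as np, cv2\nfrom scipy.spatial.transform import Rotation as Ro\ndef RR(c): return Ro.from_euler('xyz',c['rotation'],degrees=True).as_matrix()")
s=s.replace("np.array(c['rotation'])","RR(c)")
open('h.py','w').write(s)
import cv2,numpy as np
S=cv2.imread('pics/side0.png');T=cv2.imread('pics/top0.png')
r=lambda I,u,v,w,h,k:cv2.resize(I[v:v+h,u:u+w],None,fx=k,fy=k,interpolation=cv2.INTER_CUBIC)
a=r(S,195,105,80,100,5); b=r(T,105,145,115,80,3.4782609)
c=np.zeros((500,800,3),np.uint8); c[:,:400]=a; c[:b.shape[0],400:]=b[:,:400]; cv2.imwrite('pics/c1.png',c); print(b.shape)
a=r(S,285,245,166,125,4.8); cv2.imwrite('pics/c2.png',a[:600,:797])
b=r(T,310,150,145,90,5.5); cv2.imwrite('pics/c3.png',b[:,:800])
```

```text
(278, 400, 3)
```

View pics/c1.png

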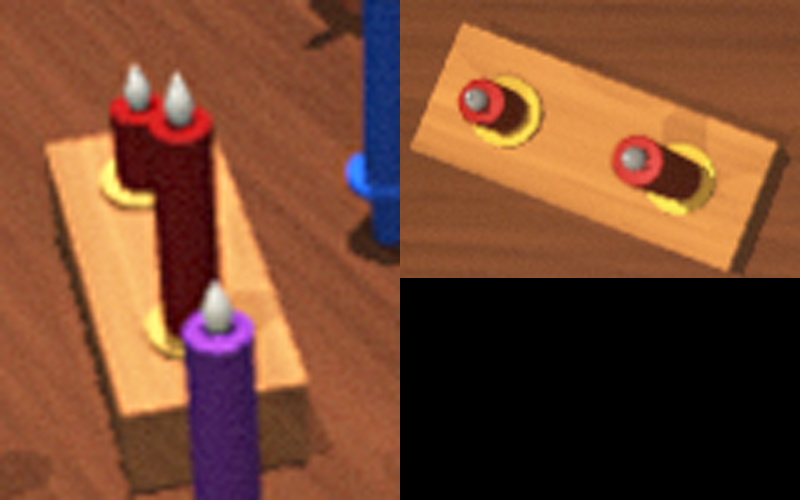

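View pics/c2.png

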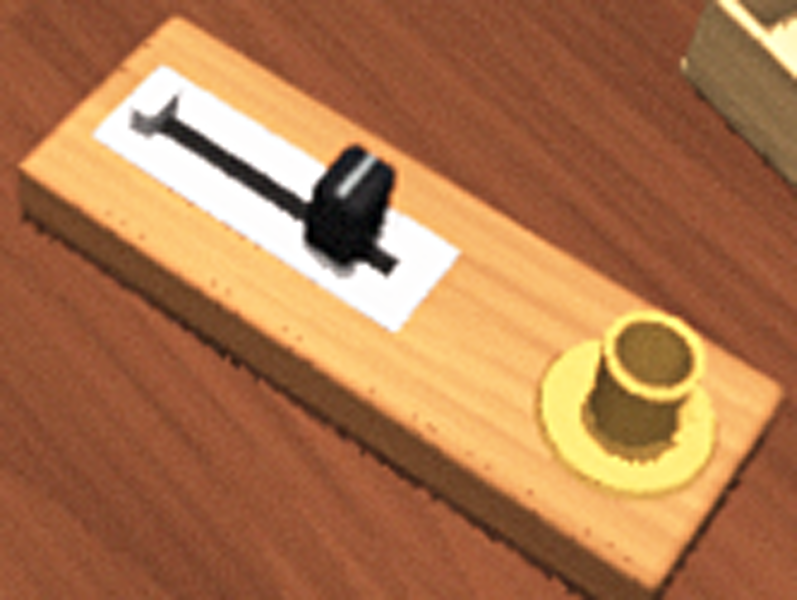

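View pics/c3.png

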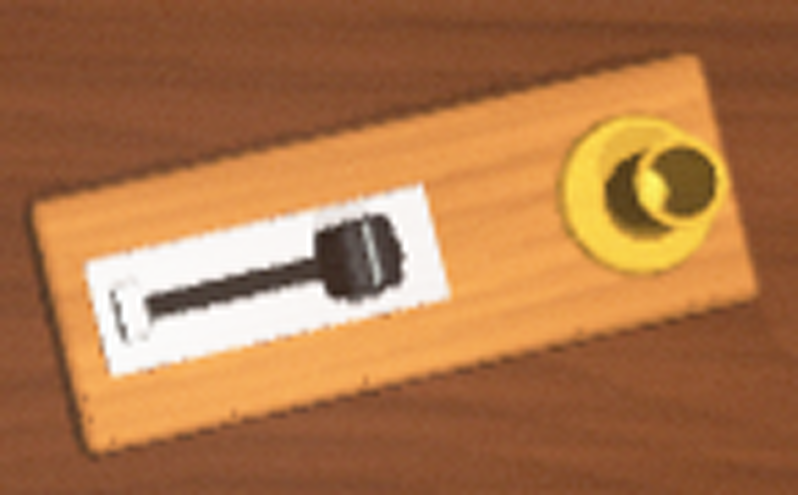

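Crop: the tall red one is the nearer candle, side crop (180,122) and top crop (637,160). The short one is behind it, side (135,105) and top (482,100). The socket rim is at c2 (655,355) and c3 (680,184); the grip is at c2 (355,175) and c3 (365,250). I'll fit poses next.

```bash
cat > fit.py <<'E'
from h import *
from scipy.optimize import least_squares
def P(k,o,*pts): return (np.array(pts,float)+.5)/k-.5+o
def fit(model,obs,x0):
    f=lambda p:np.concatenate([(proj(n,model(p,L))-uv).ravel() for n,L,uv in obs])
    r=least_squares(f,x0,x_scale=[100,100,1]); return r.x,f(r.x).reshape(-1,2)
def planar(p,L):
    c,s=np.cos(p[2]),np.sin(p[2]); L=np.array(L,float)
    return np.c_[p[0]+c*L[:,0]-s*L[:,1],p[1]+s*L[:,0]+c*L[:,1],L[:,2]]
E
python3 - <<'E'
from fit import *
# lamp corners: far-left(+x,+y), far-right(+x,-y), near-right, near-left ; socket rim
C=[[50,135,30],[50,-135,30],[-50,-135,30],[-50,135,30],[0,-95,72]]
t=P(5.5,[310,150],(36,203),(697,57),(758,292),(95,453),(680,184))
s=P(4.8,[285,245],(175,17),(780,390),(650,590),(22,168),(655,355))
for obs in ([('top',C,t)],[('side',C,s)],[('top',C,t),('side',C,s)]):
    p,r=fit(planar,obs,[440,-200,.2]); print(p[:2],np.degrees(p[2]),r.round(1).tolist(), planar(p,[[0,-95,72]]))
# socket & grip triangulated
print('sock',tri(s[4],t[4]))
print('grip side',at_z('side',P(4.8,[285,245],(357,170))[0],68),'top',at_z('top',P(5.5,[310,150],(371,253))[0],68))
ct=P(3.478,[105,145],(237,160),(279,179),(235,158));cs=P(5,[195,105],(180,122),(178,75))
print('candle tri top',tri(cs[0],ct[0]),at_z('top',ct[0],156),at_z('side',cs[0],156),'collar',at_z('top',ct[1],50),'tip',at_z('side',cs[1],177))
# rest corners z45 : top c1 minus 400
C=[[40,100,45],[40,-100,45],[-40,-100,45],[-40,100,45],[0,-55,156],[0,-55,50],[0,55,90]]
t=P(3.478,[105,145],(63,23),(378,145),(330,272),(12,148),(237,160),(279,179),(82,101))
s=P(5,[195,105],(48,147),(213,130),(305,380),(125,415),(180,122),(138,106))
Cs=[C[3],C[0],C[1],C[2],C[4],C[6]]
p,r=fit(planar,[('top',C,t),('side',Cs,s)],[450,200,-.4]); print('rest',p[:2],np.degrees(p[2]),r.round(1).tolist(),planar(p,[[0,-55,0],[0,55,0]]))
print('purple',at_z('top',(237,222),100),'blue',[at_z('top',q,140) for q in((115,264),(166,262),(149,112))])
E
```

```text
[ 561.48175883 -244.81521853] 14.50671020268697 [[-1.6, -0.2], [1.0, -1.7], [1.5, 1.2], [-1.2, 0.9], [0.4, -0.3]] [[ 585.2786306  -336.78645802   72.        ]]
[ 559.63040731 -247.19622669] 14.425089305749598 [[-0.6, -1.8], [2.3, -0.2], [0.9, 1.0], [-2.1, -0.9], [-0.5, 0.6]] [[ 583.29623704 -339.20127276   72.        ]]
[ 560.61345174 -246.14140149] 14.430077082223153 [[-0.9, 0.1], [1.6, -1.2], [2.1, 1.7], [-0.6, 1.3], [1.0, 0.2], [-0.5, -2.4], [2.2, -0.9], [0.8, 0.2], [-2.0, -1.5], [-0.6, -0.2]] [[ 584.28729071 -338.14438703   72.        ]]
sock [ 585.73172689 -337.81675957   69.24850273]
grip side [ 557.43188721 -222.95945866   68.        ] top [ 556.48466228 -223.05359176   68.        ]
candle tri top [547.04729389 164.04386877 153.87748236] [546.64184456 163.66263351 156.        ] [545.76661543 161.26089274 156.        ] collar [546.27842098 163.99408831  50.        ] tip [547.26547282 163.09521603 177.        ]
rest [564.76721942 214.45546378] -19.741228684766355 [[0.6, -0.3], [0.5, -0.1], [-0.3, -0.2], [0.1, -0.1], [0.5, 0.3], [0.6, 0.1], [0.3, 0.1], [-0.6, -0.8], [-1.0, -2.5], [0.4, 0.2], [-0.7, -0.2], [-0.2, -0.4], [0.1, -0.3]] [[546.18972472 162.68793834   0.        ]
 [583.34471413 266.22298922   0.        ]]
purple [495.63887485  53.11847454 100.        ] blue [array([414.31635018, 264.88614708, 140.        ]), array([420.2784197 , 174.31585948, 140.        ]), array([691.11946698, 217.14383935, 140.        ])]
```

Run:
```python
from h import *
O=[180,0,106.6]; cx,cy=546.3,163.0
for q in ([cx,cy,245],[cx,cy,113],[cx,cy,310]): print(env.ik(q,O))
print(env.ik([585,-337.6,290],[180,0,60]),env.ik([585,-337.6,140],[180,0,60]))
env.goto([cx,cy,245],O); print(env.get_time(),env.get_position(),env.get_force())
env.movel([cx,cy,113]); print(env.get_time(),env.get_position(),env.get_force())
env.grasp(); print(env.get_time(),env.get_grip_width(),env.get_force(),env.get_wrist_torque())
env.movel([cx,cy,135],max_speed=60); print(env.get_force(),env.get_grip_width())
env.movel([cx,cy,310],max_speed=200); print(env.get_time(),env.get_force(),env.get_wrist_torque(),env.get_grip_width())
```

```text
[12.36852488 15.48710087 83.00537854  0.         81.50752059 -4.23147512]
[ 1.23685249e+01  2.18115863e+01  9.38286244e+01 -2.54444375e-14
  6.43597893e+01 -4.23147512e+00]
[12.36852488 13.60791831 76.48173949  0.         89.91034219 -4.23147512]
[-33.57111428  23.15782864  65.02141375   0.          91.8207576
  -3.57111428] [-3.35711143e+01  2.81323445e+01  7.81500493e+01 -2.54444375e-14
  7.37176061e+01 -3.57111428e+00]
1.8583 [545.82866813 163.97295113 244.86919809] [ 1.05255133 -0.43482123  0.08709814]
2.8917 [547.06578064 163.38587088 113.79003024] [ 1.12445175  0.08743599 -0.49681041]
3.4833 0.2812450870098674 [ 0.60105197 -0.61890405  3.75792969] [-0.0333192   0.02980673  0.01435304]
[-0.21928949  0.68026338 -1.25398335] 0.28312055192612395
5.025 [ 0.2191877   0.72025747 -1.61476656] [ 0.00018045  0.03296384 -0.01846487] 0.2831856063568449
```

Run:
```python
from h import *
env.goto([584.8,-337.6,290],[180,0,60]); env.movel([584.8,-337.6,200])
env.dwell(.2)
p=np.array(env.get_position()); print(env.get_time(),p,env.get_orientation(),env.get_grip_width())
S=env.grab_frame('side');T=env.grab_frame('top'); save(S,'s1.png');save(T,'t1.png')
r=lambda I,u,v,w,h,k:cv2.resize(I[v:v+h,u:u+w],None,fx=k,fy=k,interpolation=cv2.INTER_CUBIC)
a=r(S,370,190,100,150,4); b=r(T,390,130,100,100,4)
c=np.zeros((600,800,3),np.uint8);c[:,:400]=a;c[:400,400:]=b;save(c,'c4.png')
ax=p-[0,0,102.8]
for h in(0,34,39,100): print(h,(proj('side',ax+[0,0,h])[0]-[370,190])*4,(proj('top',ax+[0,0,h])[0]-[390,130])*4+[400,0])
print((proj('side',[584.8,-337.6,72])[0]-[370,190])*4)
```

```text
7.8 [ 585.60278686 -338.07346983  201.57267594] [1.79839483e+02 1.01037099e-02 6.00062549e+01] 0.28471278125627436
0 [220.6933514  474.09071537] [600.27399308 203.79633228]
34 [243.11499211 423.42587634] [632.37961705 194.62914663]
39 [246.53412982 415.66080396] [637.34990561 193.20974788]
100 [290.97526928 313.77223025] [703.87553146 174.20580636]
[201.76044034 511.72169331]
```

View pics/c4.png

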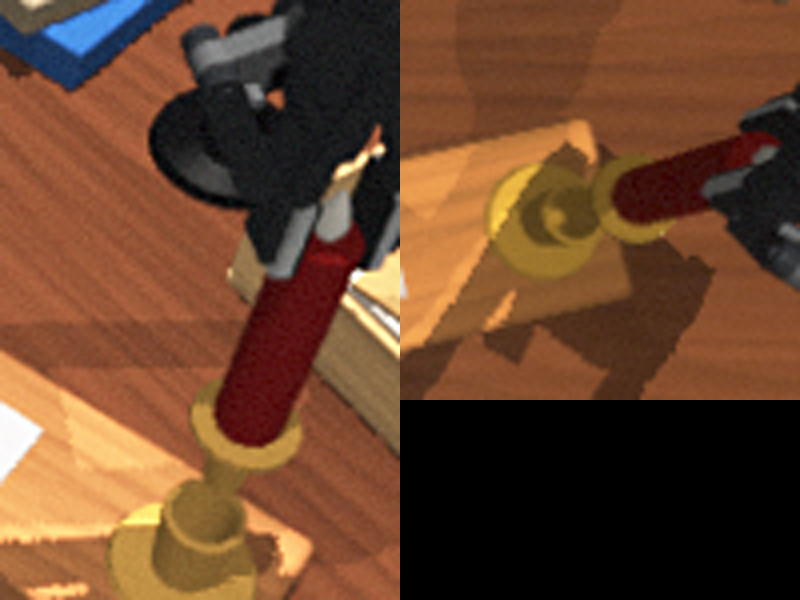

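The candle is upright in the grip and its plug (side crop (225,480)) sits just above the socket mouth (204,514). The collar appears a few mm lower than predicted. I'll lower it guarded by force.

Run:
```python
from h import *
f0=np.array(env.get_force()); print(f0)
for z in [175,165,158,153]+list(range(150,132,-1)):
    env.movel([584.8,-337.6,z],max_speed=40)
    f=np.array(env.get_force())-f0; print(z,f.round(1),np.round(env.get_wrist_torque(),2),np.round(env.get_position(),1))
    if abs(f[2])>8 or np.hypot(f[0],f[1])>10: break
print(env.get_time(),env.get_grip_width())
S=env.grab_frame('side');T=env.grab_frame('top')
r=lambda I,u,v,w,h,k:cv2.resize(I[v:v+h,u:u+w],None,fx=k,fy=k,interpolation=cv2.INTER_CUBIC)
a=r(S,370,190,100,150,4); b=r(T,390,130,100,100,4)
c=np.zeros((600,800,3),np.uint8);c[:,:400]=a;c[:400,400:]=b;save(c,'c5.png')
```

```text
[ 0.76092326 -0.46203557  0.18877783]
175 [-0.  -0.  -1.5] [-0.01  0.01 -0.02] [ 584.9 -337.7  175. ]
165 [-1.3  0.8 -1.7] [-0.01 -0.01 -0.01] [ 584.5 -337.4  164.5]
158 [-0.2  0.2 -1. ] [ 0.01  0.03 -0.01] [ 584.5 -337.4  157.5]
153 [-1.5  0.8 -1.1] [-0.02  0.01 -0.02] [ 584.5 -337.4  152.5]
150 [-1.6  0.2 -1.6] [ 0.   -0.    0.03] [ 584.6 -337.5  149.8]
149 [ 0.3  1.6 -1.6] [-0.02  0.   -0.  ] [ 584.8 -337.6  149. ]
148 [ 0.1  0.2 -1.8] [-0.05  0.01 -0.05] [ 584.7 -337.6  147.9]
147 [-0.3  0.2 -1.7] [-0.02  0.03 -0.01] [ 584.8 -337.6  146.9]
146 [-1.  -0.  -1.7] [ 0.   -0.02  0.02] [ 584.8 -337.6  145.9]
145 [-0.7  0.4 -1.8] [ 0.01 -0.06 -0.02] [ 584.8 -337.6  144.9]
144 [-0.6  0.4 -0.5] [ 0.   -0.12 -0.01] [ 584.9 -337.6  144. ]
143 [-0.6 -0.1 -1.6] [-0.08 -0.16  0.03] [ 584.9 -337.6  143. ]
142 [ 0.1  0.7 -0.7] [-0.17 -0.14  0.02] [ 584.9 -337.7  142. ]
141 [-0.2  0.1 -0.6] [-0.07 -0.22  0.03] [ 585.  -337.7  141.1]
140 [-0.6  1.3  5.5] [-0.01  0.02  0.  ] [ 585.2 -337.8  141. ]
139 [-1.8  2.2  9. ] [0.22 0.24 0.01] [ 585.4 -337.9  140.9]
12.675 0.2828493063072141
```

View pics/c5.png

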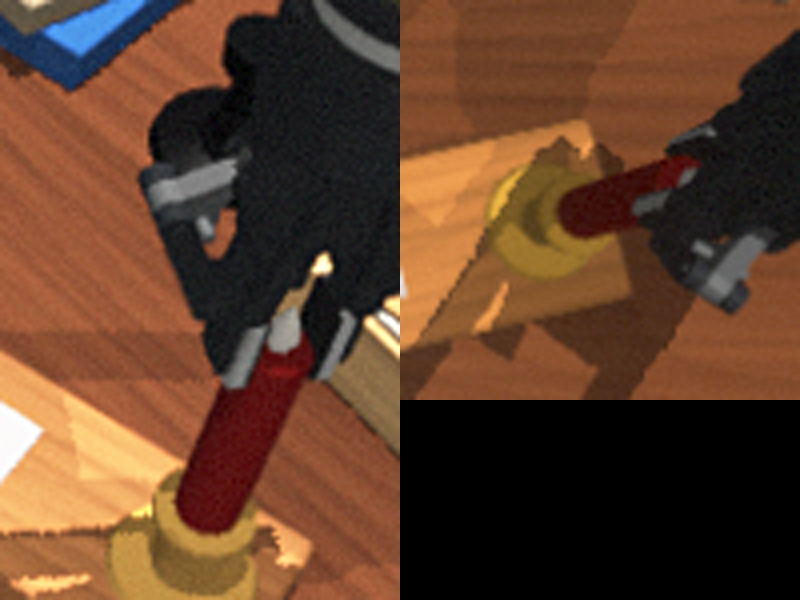

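The collar lies flat on the socket rim (side crop (205,520)), and contact at TCP 141 matches the predicted 140.8. Releasing and backing off, then a check.

Run:
```python
from h import *
env.movel([584.8,-337.6,140.5],max_speed=40); print(env.get_force())
env.release(); print(env.get_force(),env.get_grip_width())
env.movel([584.8,-337.6,240],max_speed=120); print(env.get_time(),env.get_force())
env.grasp()
def L(x,y,z): 
    a=np.radians(14.45); return [560.9+np.cos(a)*x-np.sin(a)*y,-245.8+np.sin(a)*x+np.cos(a)*y,z]
env.goto(L(1,-8,240),[180,0,104.45]); print(env.get_time())
S=env.grab_frame('side');T=env.grab_frame('top');save(T,'t2.png')
r=lambda I,u,v,w,h,k:cv2.resize(I[v:v+h,u:u+w],None,fx=k,fy=k,interpolation=cv2.INTER_CUBIC)
a=r(S,290,190,180,180,3.3333); save(a[:600,:600],'c6.png')
```

```text
[0.4325022  0.02595873 5.10232448]
[-0.24801964 -0.22894126 -0.28395619] 0.9995168515499282
14.625 [ 0.54682091 -0.85114911 -0.67773854]
16.0833
```

View pics/c6.png

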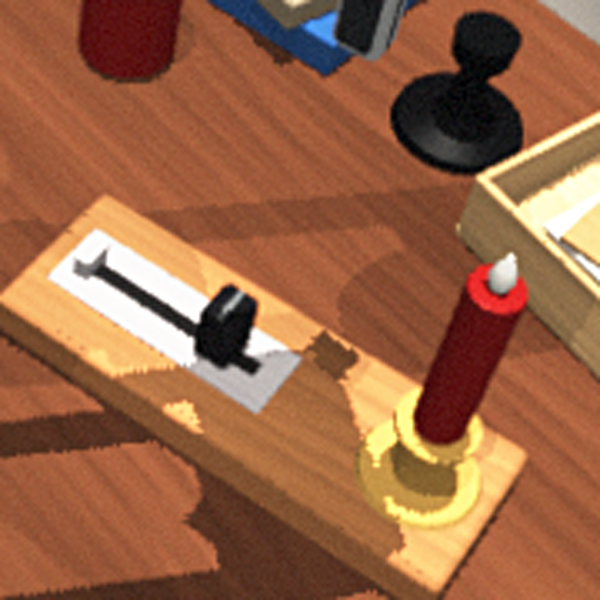

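The candle stands upright with its collar (440,425) on the rim. Now the switch.

Run:
```python
from h import *
def L(x,y,z): 
    a=np.radians(14.45); return [560.9+np.cos(a)*x-np.sin(a)*y,-245.8+np.sin(a)*x+np.cos(a)*y,z]
d=np.array(L(0,1,0))-L(0,0,0)
env.movel(L(1,-8,120),max_speed=150); env.movel(L(1,-8,50),max_speed=60); f0=np.array(env.get_force()); print(env.get_time(),f0)
n=0
for y in range(-5,110,3):
    env.movel(L(1,y,50),max_speed=60); f=np.array(env.get_force())-f0
    yy=(np.array(env.get_position())-L(1,0,50))@d
    print(y,round(yy,1),f.round(1),round(-f@d,1))
    if -f@d>18: break
print(env.get_time())
env.movel(L(1,y-20,50),max_speed=100); env.movel(L(1,y-20,230),max_speed=200)
print(env.get_time(),env.get_force())
env.goto([420,-20,300],[180,0,90])
S=env.grab_frame('side');T=env.grab_frame('top')
r=lambda I,u,v,w,h,k:cv2.resize(I[v:v+h,u:u+w],None,fx=k,fy=k,interpolation=cv2.INTER_CUBIC)
a=r(S,280,200,180,170,2.2222); b=r(T,310,130,180,170,2.2222)
save(np.hstack([a,b]),'c7.png');save(S,'s3.png');save(T,'t3.png');print(env.get_time())
```

```text
18.45 [ 0.13082734 -0.12882585 -0.53117752]
-5 -4.8 [-0.7 -0.1  1.3] -0.1
-2 -1.7 [-0.5 -0.5  0.4] 0.3
1 1.2 [-1.2 -0.6 -0.1] 0.3
4 4.3 [0.7 0.3 1. ] -0.1
7 7.2 [ 0.5 -0.8  0.1] 0.9
10 10.2 [ 0.5 -0.8  1. ] 0.9
13 13.3 [-0.2 -0.6  0.2] 0.5
16 16.3 [ 0.5 -0.1  0.4] 0.2
19 19.3 [ 0.1 -0.5 -0.2] 0.5
22 22.3 [-1.2  0.4 -0.1] -0.7
25 25.3 [0.5 0.2 0.5] -0.1
28 28.3 [ 0.8 -0.2 -0. ] 0.4
31 31.2 [ 0.6 -0.4  0.8] 0.6
34 34.2 [-0.4 -0.   0.6] -0.1
37 37.2 [ 0.2 -0.6 -0.2] 0.7
40 40.2 [-0.4  0.1  0.3] -0.1
43 43.3 [-0.6  0.9  0.6] -1.0
46 46.2 [-0.7  0.2  0.8] -0.4
49 49.2 [-0.7 -0.1  0. ] -0.1
52 52.2 [0.4 0.4 0.7] -0.2
55 55.2 [-0.6  0.1  0.3] -0.2
58 58.2 [-0.2 -0.5  0.6] 0.5
61 61.2 [0.1 0.2 0.3] -0.2
64 64.2 [-0.3  0.   1.2] -0.1
67 67.3 [-0.7  0.1  0.7] -0.3
70 70.3 [-0.7 -1.   1. ] 0.8
73 73.2 [0.2 0.2 0.5] -0.2
76 76.2 [0.1 0.2 0.8] -0.1
79 79.2 [-0.5 -0.   0.3] -0.1
82 82.2 [-0.5 -0.1  1.2] 0.0
85 85.2 [ 0.  -0.7  0.1] 0.7
88 88.3 [-0.  -0.1  1.1] 0.1
91 91.2 [-0.8  0.3 -0.3] -0.5
94 94.2 [-0.7 -0.1  0.4] -0.1
97 97.2 [ 0.2 -0.3  0.3] 0.3
100 100.2 [-0.   0.3  0.9] -0.3
103 103.2 [-0.2  0.8  0.4] -0.8
106 106.2 [ 0.5 -0.4  0.3] 0.6
109 109.2 [-0.2 -0.8  0.1] 0.7
28.2
29.6 [-0.38057967 -0.04318124  0.73454188]
30.5083
```

View pics/c7.png

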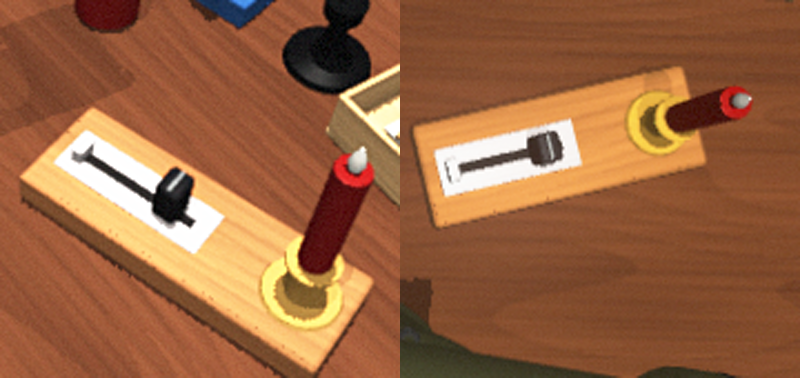

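The grip has not moved (top crop (546,147)), and no contact was felt along the whole track. The fingers may not have been shut, so I'm checking that.

Run:
```python
from h import *
print(env.get_grip_width(),env.get_time(),env.get_position(),env.get_orientation())
```

```text
0.004552349840958089 30.5083 [420.82346278 -20.79052186 299.05788832] [-1.79925711e+02  1.01040394e-02  8.99696988e+01]
```

Run:
```python
from h import *
g=P=None
from fit import P
s=P(2.2222,[280,200],(178,180))[0]; t=P(2.2222,[310,130],(147,146))[0]
print(tri(s,t),at_z('side',s,68),at_z('top',t,68))
```

```text
[ 558.32824517 -222.59302731   64.53646574] [ 557.61019436 -224.88586006   68.        ] [ 556.75064067 -220.68062487   68.        ]
```

Run:
```python
from h import *
a=np.radians(14.45)
p=[560.9+np.cos(a)+np.sin(a)*8,-245.8+np.sin(a)-np.cos(a)*8,240]
for n in('side','top'): print(n,proj(n,p),proj(n,np.add(p,[0,0,19])))
T=cv2.imread('pics/t2.png'); cv2.imwrite('pics/c8.png',cv2.resize(T[100:250,300:500],None,fx=4,fy=4))
# feel test: return above the grip
print((proj('side',p)[0]-[290,190])*3.333,(proj('top',p)[0]-[300,100])*4)
```

```text
side [[394.23418588 218.06468395]] [[396.86893578 208.37190497]]
top [[426.74976164 181.79972286]] [[431.795513   180.26735901]]
[347.41254153  93.53959159] [506.99904654 327.19889142]
```

View pics/c8.png

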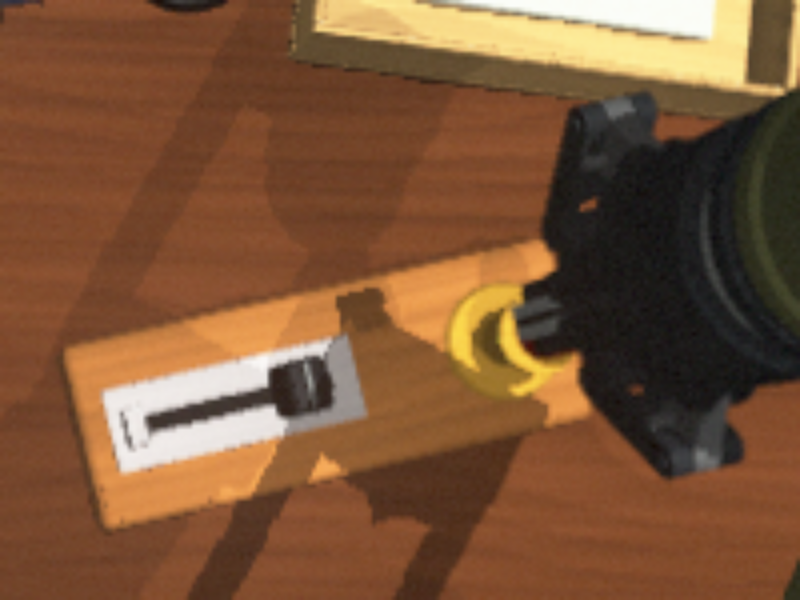

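The fingers are shut, but their tips (side c6 (370,58), predicted (347,93)) show about 19 mm higher than TCP z. They passed just over the 68 mm grip. I'll repeat lower, with a force guard.

Run:
```python
from h import *
def L(x,y,z): 
    a=np.radians(14.45); return [560.9+np.cos(a)*x-np.sin(a)*y,-245.8+np.sin(a)*x+np.cos(a)*y,z]
d=np.array(L(0,1,0))-L(0,0,0)
env.goto(L(1,-8,230),[180,0,104.45]); env.movel(L(1,-8,60),max_speed=200); f0=np.array(env.get_force())
z=60
for z in (50,43,37):
    env.movel(L(1,-8,z),max_speed=60); fz=env.get_force()[2]-f0[2]; print(z,round(fz,1))
    if fz>5: z+=5; env.movel(L(1,-8,z)); break
f0=np.array(env.get_force()); print(env.get_time(),f0)
y=-8; hit=False
while y<92:
    y+=5 if y<55 else 3
    env.movel(L(1,y,z),max_speed=60); f=np.array(env.get_force())-f0
    yy=(np.array(env.get_position())-L(1,0,z))@d
    print(y,round(yy,1),round(-f@d,1),f.round(1))
    if -f@d>12: hit=True;break
print(hit,env.get_time())
if hit:
    env.movel(L(1,y+1.5,z),max_speed=30); print(env.get_force()-f0,(np.array(env.get_position())-L(1,0,z))@d)
env.movel(L(1,y-15,z),max_speed=100); env.movel(L(1,y-15,200),max_speed=200)
env.goto([420,-20,300],[180,0,90])
S=env.grab_frame('side');T=env.grab_frame('top')
save(S,'s4.png');save(T,'t4.png');print(env.get_time())
r=lambda I,u,v,w,h,k:cv2.resize(I[v:v+h,u:u+w],None,fx=k,fy=k,interpolation=cv2.INTER_CUBIC)
save(np.hstack([r(S,280,200,180,170,2.2222),r(T,310,130,180,170,2.2222)]),'c9.png')
```

```text
50 -0.6
43 0.5
37 0.4
33.4333 [-0.19191143  0.20746831  0.04762659]
-3 -2.5 0.3 [-0.1 -0.3 -0.8]
2 2.2 0.6 [ 0.8 -0.4  0. ]
7 7.2 0.9 [ 1.7 -0.5  0.5]
12 12.3 0.5 [ 1.6 -0.1  2.1]
17 17.5 1.2 [ 1.7 -0.8  1.6]
22 22.5 0.8 [ 1.4 -0.4  2.1]
27 27.6 1.8 [ 1.  -1.6  2.1]
32 32.6 1.7 [ 1.3 -1.4  0.7]
37 37.7 0.2 [ 0.6 -0.   1.1]
42 42.7 0.9 [ 1.1 -0.7  1.6]
47 47.7 0.5 [ 0.5 -0.4  1.3]
52 52.6 0.4 [ 0.5 -0.3  0.5]
57 57.6 0.6 [ 0.9 -0.4  1.8]
60 60.2 0.8 [ 0.6 -0.7  1. ]
63 63.2 1.7 [ 0.9 -1.6  0.3]
66 66.3 1.0 [ 1.  -0.8  0.6]
69 68.4 4.9 [-0.1 -5.1  0.5]
72 69.3 8.6 [ 0.8 -8.7  2.6]
75 73.5 3.5 [ 1.3 -3.2  7.1]
78 76.5 4.3 [ 2.3 -3.8  7.1]
81 79.5 3.2 [ 1.8 -2.8  7.7]
84 82.6 3.8 [ 2.1 -3.3  7.7]
87 85.7 5.4 [ 1.9 -5.   7.1]
90 88.7 4.0 [ 2.2 -3.5  6.7]
93 91.7 4.0 [ 1.2 -3.9  7.8]
False 39.6833
41.925
```

View pics/c9.png

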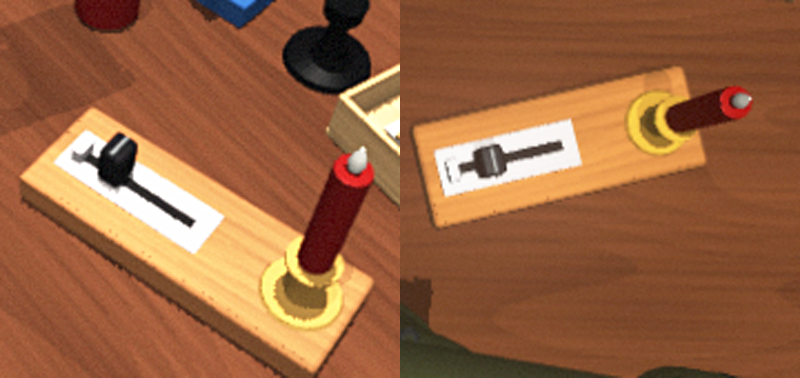

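The grip moved about 51 mm to top crop (490,160). The fingers reached the stop at y≈69, then rode over the grip's top and seem to have dragged it back a little on the retreat. I'll push again lower down, with the retreat guarded.

Run:
```python
from h import *
def L(x,y,z): 
    a=np.radians(14.45); return [560.9+np.cos(a)*x-np.sin(a)*y,-245.8+np.sin(a)*x+np.cos(a)*y,z]
d=np.array(L(0,1,0))-L(0,0,0)
env.goto(L(1,38,160),[180,0,104.45]); f0=np.array(env.get_force())
z=18
env.movel(L(1,38,30),max_speed=200); 
fz=env.get_force()[2]-f0[2]
if fz>4: z=33
env.movel(L(1,38,z),max_speed=80); print('fz',fz,env.get_force()-f0,env.get_time())
f0=np.array(env.get_force()); env.movel(L(1,62,z),max_speed=100); pk=0; slip=False
for y in (66,69,72,75,78):
    env.movel(L(1,y,z),max_speed=80); f=np.array(env.get_force())-f0; F=-f@d
    print(y,round((np.array(env.get_position())-L(1,0,z))@d,1),round(F,1),f.round(1))
    if F<pk-4: slip=True; break
    pk=max(pk,F)
    if F>14: break
print(slip,env.get_time())
if not slip: env.movel(L(1,y-18,z),max_speed=120)
env.movel(L(1,(y if slip else y-18),190),max_speed=250)
print(env.get_time(),env.get_force())
if env.get_time()<47.5: env.goto([480,-100,300],[180,0,90])
S=env.grab_frame('side');T=env.grab_frame('top')
save(S,'s5.png');save(T,'t5.png');print(env.get_time())
r=lambda I,u,v,w,h,k:cv2.resize(I[v:v+h,u:u+w],None,fx=k,fy=k,interpolation=cv2.INTER_CUBIC)
save(np.hstack([r(S,280,200,180,170,2.2222),r(T,310,130,180,170,2.2222)]),'c10.png')
```

```text
fz 0.18075364384093268 [ 0.08141238 -1.05555149  1.28869279] 44.075
66 66.3 -0.6 [ 0.6  0.8 -1.5]
69 66.4 7.4 [ 1.5 -7.3 -2.8]
72 66.5 13.0 [ -0.7 -13.7  -5. ]
75 66.5 21.1 [ -0.4 -21.9  -7.8]
False 45.4667
46.6083 [-1.30376458  0.08804871 -0.31449786]
47.3833
```

View pics/c10.png

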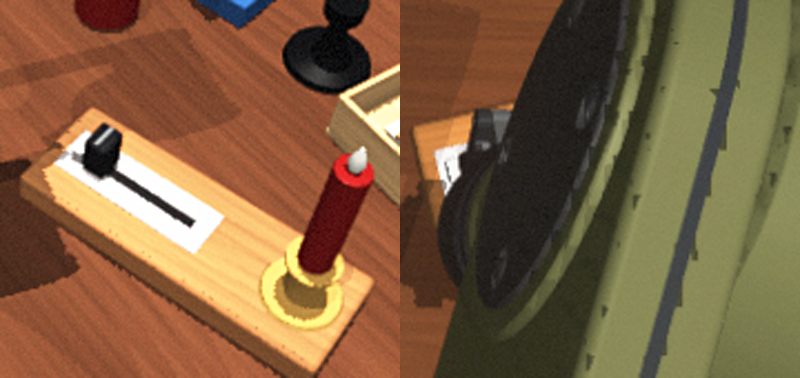

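The side view shows the grip against the end piece (105,148). It stopped hard at y=66.5 while the force rose to 21 N. The candle is still upright on the rim. Handing in.

```bash
python3 -c "
from h import *
from fit import P
print(at_z('side',P(2.2222,[280,200],(105,136))[0],68)); env.sign_off(); print(env.get_time())"
```

```text
[ 539.47132868 -159.99172875   68.        ]
the job is handed in; nothing more can be done
the job is handed in; nothing more can be done
```

The tall red candle is in the lamp's brass socket and the switch is at its end stop. I handed the job in at about 47.4 s of the 51 s allowed.

- **Candle:** It met the rim at TCP z ≈ 141, against 140.8 predicted for fully home. I then let go. The last side picture shows it upright with the collar on the rim.
- **Switch:** This took three passes.
  - **First pass:** it went over the grip without touching it.
  - **Second pass:** it reached a stop, then rode over the top of the grip and seems to have dragged it part-way back.
  - **Third pass:** done lower, it hit a hard stop where the force rose to 21 N with no more movement, and the retreat did not touch the grip. Measured from the side picture, the grip had moved about 65 mm from its start. That is less than the full 70 mm, but it may not have started at 0.
- **Checks that disagreed or were missing:**
  - The shut fingertips appeared about 19 mm higher than the stated TCP, or more, which is why the first pass missed.
  - The arm blocked the last top picture, so the final switch position rests on the side view and the force reading.
  - I did not take a final close look at the short candle, the bowl or the other items. The arm touched nothing near them that I could feel.

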